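Line reagent bottles up by size on the pad rail

TASK

Line the four brown reagent bottles up by size on the row of coloured pads, one bottle standing in the middle of each pad: the largest on the red pad at one end, then each next smaller one along the row, to the smallest on the white pad at the other end. Do not tip any bottle over, and leave the stapler and the roll of tape where they are.

Things in the scene. Friction and masses are not known exactly. Their poses are not given: they have to be found in the camera images.
- bottle_a: the largest and tallest of four round brown-glass reagent bottles with white paper label and black screw cap: body 62 mm across, 136 mm tall in all, cap 34 mm across and 24 mm tall at the very top (the shoulder narrows below it); loose, stands upright on the worktop; origin at the centre of its underside, z up along its axis
- bottle_b: the second largest of four round brown-glass reagent bottles with white paper label and black screw cap: body 52 mm across, 112 mm tall in all, cap 30 mm across and 24 mm tall at the very top (the shoulder narrows below it); loose, stands upright on the worktop; origin at the centre of its underside, z up along its axis
- bottle_c: the third largest of four round brown-glass reagent bottles with white paper label and black screw cap: body 42 mm across, 88 mm tall in all, cap 26 mm across and 24 mm tall at the very top (the shoulder narrows below it); loose, stands upright on the worktop; origin at the centre of its underside, z up along its axis
- bottle_d: the smallest and shortest of four round brown-glass reagent bottles with white paper label and black screw cap: body 34 mm across, 66 mm tall in all, cap 22 mm across and 24 mm tall at the very top (the shoulder narrows below it); loose, stands upright on the worktop; origin at the centre of its underside, z up along its axis
- pad_red: red round flat pad, 76 mm across, 4 mm thick, no rim; four pads in a straight row, 90 mm apart, on a fixed aluminium plate 8 mm thick (its far lip, 48 mm behind the pad centres, tops out 18 mm above the worktop); origin: centre of the pad's underside, 8 mm above the worktop, so bottles stand 4 mm above the origin; at one end of the row, left or right
- pad_white: white round flat pad, 76 mm across, 4 mm thick, no rim; four pads in a straight row, 90 mm apart, on a fixed aluminium plate 8 mm thick (its far lip, 48 mm behind the pad centres, tops out 18 mm above the worktop); origin: centre of the pad's underside, 8 mm above the worktop, so bottles stand 4 mm above the origin; at the other end of the row from the red pad
- pad_blue: blue round flat pad, 76 mm across, 4 mm thick, no rim; four pads in a straight row, 90 mm apart, on a fixed aluminium plate 8 mm thick (its far lip, 48 mm behind the pad centres, tops out 18 mm above the worktop); origin: centre of the pad's underside, 8 mm above the worktop, so bottles stand 4 mm above the origin; a middle pad, next to red or to white
- pad_yellow: yellow round flat pad, 76 mm across, 4 mm thick, no rim; four pads in a straight row, 90 mm apart, on a fixed aluminium plate 8 mm thick (its far lip, 48 mm behind the pad centres, tops out 18 mm above the worktop); origin: centre of the pad's underside, 8 mm above the worktop, so bottles stand 4 mm above the origin; a middle pad, next to red or to white
- stapler: bystander: black stapler, 130 x 34 x 40 mm, loose on the worktop left of the work; origin at the centre of its underside, x along its length
- tape_roll: bystander: roll of white tape lying flat, 74 mm across, 46 mm high, loose on the worktop right of the work; origin at the centre of its underside
There are look-alikes about, which are no part of the job. What is shaped like the bottle_b but green is not meant. Leave any yellow look-alike of the bottle_a alone.

How it is judged (in metres and radians):
At the end, for the whole second after the job is handed in: Largest bottle on the red pad, second largest on the middle pad next to red, third on the middle pad next to white, smallest on the white pad; each within 15 mm of its pad's centre, upright (within 0.1 rad), standing on the pad (underside 8 to 18 mm above the worktop), released and at rest (horizontal distance between bottle_a and pad_red below 0.015 m and ((horizontal distance between bottle_b and pad_blue below 0.015 m and horizontal distance between pad_blue and pad_red below 0.135 m) or (horizontal distance between bottle_b and pad_yellow below 0.015 m and horizontal distance between pad_yellow and pad_red below 0.135 m)) and ((horizontal distance between bottle_c and pad_blue below 0.015 m and horizontal distance between pad_blue and pad_white below 0.135 m) or (horizontal distance between bottle_c and pad_yellow below 0.015 m and horizontal distance between pad_yellow and pad_white below 0.135 m)) and horizontal distance between bottle_d and pad_white below 0.015 m and height (world z) of bottle_a between 0.008 and 0.018 m and angle between each of bottle_a, bottle_b, bottle_c, bottle_d's own z axis and vertical below 0.1 rad and linear speed of each of bottle_a, bottle_b, bottle_c, bottle_d below 0.02 m/s and angular speed of each of bottle_a, bottle_b, bottle_c, bottle_d below 0.2 rad/s and contact force between each of bottle_a, bottle_b, bottle_c, bottle_d and the fingers below 0.1 N and height (world z) of bottle_b between 0.008 and 0.018 m and height (world z) of bottle_c between 0.008 and 0.018 m and height (world z) of bottle_d between 0.008 and 0.018 m); the robot touches nothing.
It fails at once if a bottle is tipped over (more than 0.6 rad) (angle between any of bottle_a, bottle_b, bottle_c, bottle_d's own z axis and vertical above 0.6 rad).
It fails at once if the stapler or the roll of tape is moved by more than 20 mm (distance of any of stapler, tape_roll from where it was at the start of the episode above 0.02 m).
It also fails if it takes over 104 s, if anything falls off the work surface, if the arm or the gripper's body presses on something with over 40 N, if the wrist force passes 120 N, or if a joint passes its speed limit or range.

ROBOT

A 7-joint arm with a two-finger parallel gripper is mounted at the origin on a cart in front of the work surface, level with it; the furniture and walls round the work are solid. World frame = base frame: x ahead of the robot, y to its left, z up, the work surface at z = 0. Lengths are in m, angles in degrees, forces in N, time in s.
With the tool pointing down it reaches from about 0.35 to 0.9 m from the base axis. Payload 8.1 kg.
Tool frame: the origin (TCP) lies at the very end of the fingers, on their centre line; the grasp point (between the pads) lies 19 mm behind it (r.grip_depth is the distance from the TCP to the grasp point, in m); z points along the fingers, y is the line along which they close (so a half turn about z gives the same grasp; the last joint's range is limited). The gripper opens to 92 mm and grips with 3 to 60 N. Pads are 19 mm wide; open, the fingers measure 130 mm over their backs; the gripper's body (75 mm by 190 mm) begins 47 mm behind the grasp point.
Start: joints at [68.95, 24.895, 1.432, 90.138, -0.665, 64.973, -4.303], TCP at [0.164, -0.603, 0.227] pointing down, gripper open.
Joint ranges: [-149.89, 149.89], [-25.12, 119.58], [-72.63, 75.52], [4.76, 147.25], [-75.54, 255.54], [6.69, 114.76], [-157.13, 157.13]. Speed limits (degrees/s): [127.2, 127.2, 172.46, 172.46, 180, 180, 180].

INTERFACE

Orientations are given as a 3x3 rotation matrix whose columns are the frame's x, y, z axes.
In Python, from station import r gives the robot as it stands.
- The arm moves only by the tool send_rows, never from a script. Its arguments are lists of equal length, an entry for each row: "gripper": the opening, from 0 (shut) to 1 (fully open); "slide": the shift along the tool's x, y, z in normalised numbers (1 is 1 m), a list of three; "roll": the turn about the tool's z in shares of 120 degrees (1.0 is 120 degrees). In form: {"gripper": [gripper, ...], "slide": [[x, y, z], ...], "roll": [roll, ...]}. A call has exactly 10 rows; each row is the pose to reach, as a shift and turn from the pose commanded when the call began, along the tool's axes at that moment; what a row does not reach only later rows make up. A row lasts 1/12 s, in which the tool goes at most 41.7 mm and 7.16 degrees, less where a joint would pass 70% of its speed; a pose out of reach is approached as far as the arm can. Shift and turn numbers lie between -1 and 1, and a call with a number outside is refused. A call with a gripper value outside its range is refused whole. The fingers move at their own pace and stop on an object; "force" is the grip in N (left out, the last holds). Time passes only in rows, so rows that repeat a pose let the fingers close, or fill a call up. It gives the time, the measured TCP pose, the force, the opening and the grip force at its end, in the units of the state.
- r.state(): the state, without advancing time (a new reading comes with each control period).
- r.camera(name): name is "side" or "top" or "wrist"; returns the picture (420x560x3 uint8, red, green, blue); there is no depth.
- r.camera_info(name): a dict with "K" (3x3 intrinsics, pixels), "dist_coeffs" ([k1, k2, p1, p2, k3] as OpenCV has them; the pictures are not rectified), "rvec" (rotation vector, rad) and "tvec" (3), from world to camera coordinates, as OpenCV has them. Camera axes: x right, y down, z forward; pixel columns grow to the right and rows downward; lengths in m; the calibration is good to about 2 mm. A picture is of the moment at which its call begins: read the wrist's pose just before it. camera_info takes no time and is no camera call; for the wrist camera it gives the pose at the moment of the call.
- r.finish_job(): hands the job in; it is judged then, once.
The state is a dict: "time_s": time; "joint_pos": joint angles; "qd": joint speeds; "effort": joint torques, N m; "tool_pos": TCP position; "ee_rot": TCP orientation; "ft_force": force on the tool from outside, world axes, zero at the start; "moment": the same for the moment, N m; "gripper_width": finger opening in m; "grasp_force": force on a finger pad.
Only numpy, scipy, OpenCV 4.12 (cv2) and the standard library are available. Lean on these libraries where they do the work, as an engineer would, in place of code of your own. Each camera call takes 0.05 s, during which the arm holds its last target. There are 200 camera calls.

## Working session

There is one attempt and no reset: what is moved stays moved. The work goes in short steps, Python scripts to look and compute and a tool call to move; the robot and the scene stay as the last step left them, time stands still between calls to the robot, and variables do not carry over. Pictures are saved under pics/ and viewed, at most 14 in all, crops included, and the job is handed in when it is done.

Besides the shell and the picture viewer there is one more tool, called after "Request:" as a command line: name --pt "numbers of a row" for each row, then --argument value for the rest. send_rows: Moves the arm, as the interface text tells. Its arguments: {"type":"object","properties":{"gripper":{"type":"array","items":{"type":"number"}},"slide":{"type":"array","items":{"type":"array","items":{"type":"number"}}},"roll":{"type":"array","items":{"type":"number"}},"force":{"type":"number"}},"required":["gripper","slide","roll"]}

```bash
mkdir -p pics; python3 - <<'E'
from station import r
import cv2
for n in("top","side"):
    cv2.imwrite(f"pics/{n}0.png",r.camera(n)[:,:,::-1])
s=r.state();print(s)
E
```

```text
{'time_s': 0.1, 'joint_pos': array([68.95057878, 24.93287631,  1.43119033, 90.18167249, -0.66364981,
       64.97282774, -4.3013749 ]), 'qd': array([ 0.04289011, -0.13651462,  0.07869232, -0.14900575,  0.00424445,
       -0.14183552,  0.01555294]), 'effort': array([ 4.08393564e-03, -6.69129038e+01,  9.88217331e-01, -3.15142930e+01,
       -6.06512488e-02,  3.75324301e-02,  9.69383422e-06]), 'tool_pos': array([ 0.16338994, -0.60281453,  0.22603395]), 'ee_rot': array([[ 9.65160027e-01,  2.61659843e-01, -4.98205452e-04],
       [ 2.61660278e-01, -9.65159180e-01,  1.28733125e-03],
       [-1.44004674e-04, -1.37284124e-03, -9.99999047e-01]]), 'ft_force': array([ 0.01067589, -1.01802439, -0.1488756 ]), 'moment': array([ 0.01578748,  0.02185291, -0.00825101]), 'grasp_force': 0.0, 'gripper_width': 0.09199639559683638}
```

View pics/top0.png

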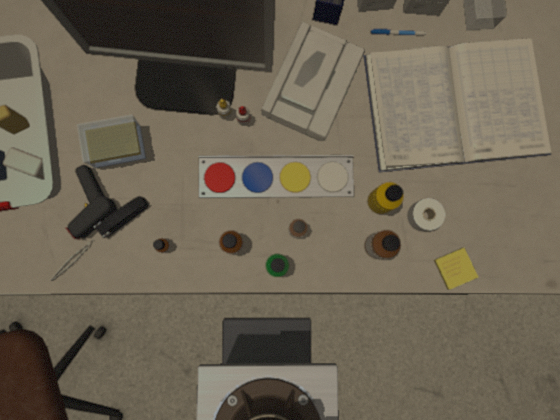

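View pics/side0.png

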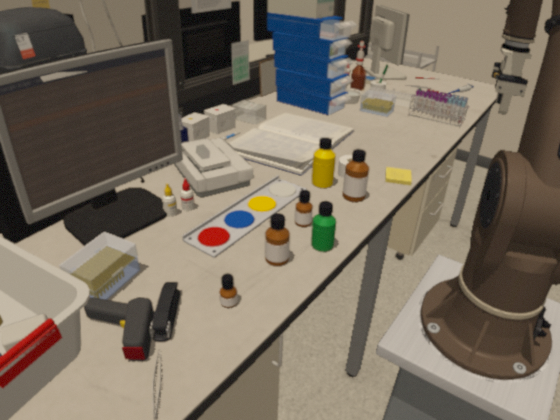

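The top view shows red, blue, yellow and white pads at about (220,177), (257,177), (295,177) and (332,177). The bottles are d (161,245), b (231,242), c (299,228) and a (386,244). I'll enlarge the picture to read them more closely.

```bash
python3 - <<'E'
import cv2
im=cv2.imread("pics/top0.png")
cv2.imwrite("pics/c1.png",cv2.resize(im[150:285,140:340],None,fx=4,fy=4,interpolation=cv2.INTER_CUBIC))
cv2.imwrite("pics/c2.png",cv2.resize(im[170:285,360:460],None,fx=5,fy=5,interpolation=cv2.INTER_CUBIC))
E
```

```text
(no output)
```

View pics/c1.png

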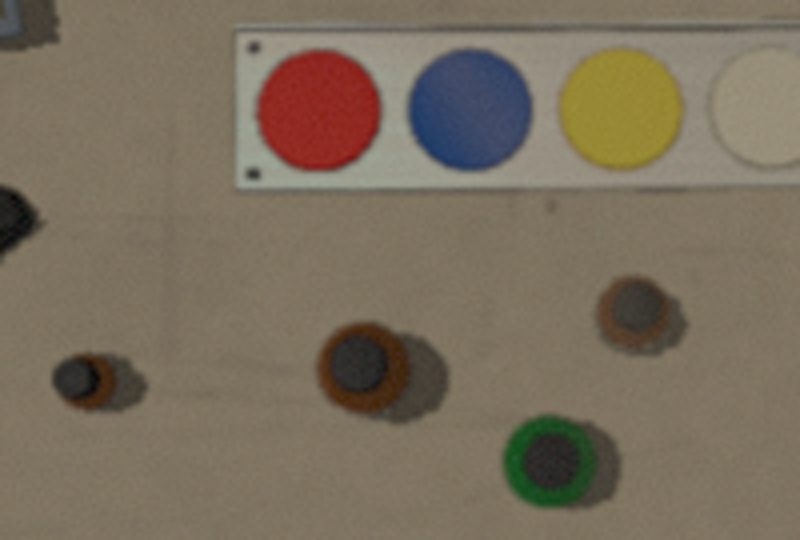

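View pics/c2.png

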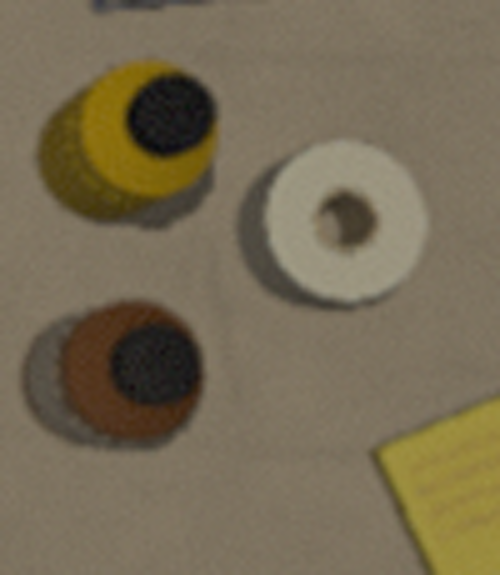

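Cap centres in the crops:

| Crop | Object | Pixel |
|---|---|---|
| c1 | d | (76,379) |
| c1 | b | (358,363) |
| c1 | c | (638,306) |
| c1 | green | (553,459) |
| c1 | red pad | (319,110) |
| c1 | blue pad | (470,109) |
| c1 | yellow pad | (621,108) |
| c1 | white pad | (772,107) |
| c2 | a | (156,363) |
| c2 | yellow bottle | (172,114) |
| c2 | tape | (346,222) |

```bash
cat > h.py <<'E'
import numpy as np,cv2
from station import r
def back(cam,uv,z,info=None):
    i=info or r.camera_info(cam);K=np.array(i["K"]);R=cv2.Rodrigues(np.array(i["rvec"]))[0];t=np.array(i["tvec"]).ravel()
    p=cv2.undistortPoints(np.array([[uv]],float),K,np.array(i["dist_coeffs"]))[0,0]
    C=-R.T@t;d=R.T@np.array([p[0],p[1],1]);return C+d*(z-C[2])/d[2]
def proj(cam,X):
    i=r.camera_info(cam);return cv2.projectPoints(np.array(X,float).reshape(-1,1,3),np.array(i["rvec"]),np.array(i["tvec"]),np.array(i["K"]),np.array(i["dist_coeffs"]))[0][:,0]
def tool(P,yaw=None):
    "shift in current tool axes to world point; "
    s=r.state();return np.array(s["ee_rot"]).T@(np.array(P)-s["tool_pos"])
E
python3 - <<'E'
from h import *
f=lambda u,v,x0,y0,k:((u+.5)/k-.5+x0,(v+.5)/k-.5+y0)
for n,u,v,z in[("d",76,379,.066),("b",358,363,.112),("c",638,306,.088),("green",553,459,.112),("red",319,110,.012),("blue",470,109,.012),("yel",621,108,.012),("white",772,107,.012)]:
    print(n,back("top",f(u,v,140,150,4),z).round(4))
P=[]
for n,u,v,z in[("a",156,363,.136),("yb",172,114,.136),("tape",346,222,.046)]:
    print(n,back("top",f(u,v,360,170,5),z).round(4))
for n,u,v in[("stapL",103,233),("stapR",146,200)]: print(n,back("top",(u,v),.04).round(3))
E
```

```text
d [0.422  0.2414 0.066 ]
b [0.428  0.0832 0.112 ]
c [ 0.4607 -0.0672  0.088 ]
green [ 0.3775 -0.02    0.112 ]
red [0.5841 0.1161 0.012 ]
blue [0.5851 0.0266 0.012 ]
yel [ 0.5861 -0.0633  0.012 ]
white [ 0.5871 -0.1535  0.012 ]
a [ 0.4233 -0.2539  0.136 ]
yb [ 0.528  -0.2639  0.136 ]
tape [ 0.4932 -0.3677  0.046 ]
stapL [0.449 0.372 0.04 ]
stapR [0.524 0.279 0.04 ]
```

Careful with the scale: turns go in shares of 120 degrees. That gives: 15.2 degrees / 120 = 0.1267.

Request:
send_rows --gripper '[0.75, 0.75, 0.75, 0.75, 0.75, 0.75, 0.75, 0.75, 0.75, 0.75]' --pt "0.034 -0.027 0" --pt "0.068 -0.054 0" --pt "0.1 -0.08 0" --pt "0.132 -0.106 0" --pt "0.164 -0.132 0" --pt "0.196 -0.158 0" --pt "0.228 -0.184 0" --pt "0.26 -0.21 0" --pt "0.29 -0.235 0" --pt "0.31 -0.25 0" --roll '[0.025, 0.05, 0.075, 0.1, 0.1267, 0.1267, 0.1267, 0.1267, 0.1267, 0.1267]' --force 25

```text
time_s: 0.93
tool_pos: [0.3993, -0.2766, 0.2267]
ee_rot: [[1.0, 0.003, 0.0], [0.003, -1.0, 0.001], [0.0, -0.001, -1.0]]
ft_force: [0.3, -0.5, -0.2]
gripper_width: 0.069
grasp_force: 0.0
```

Request:
send_rows --gripper '[0.75, 0.75, 0.75, 0.75, 0.75, 0.75, 0.75, 0.75, 0.75, 0.75]' --pt "0.012 -0.011 0" --pt "0.024 -0.0225 0" --pt "0.024 -0.0225 0.015" --pt "0.024 -0.0225 0.03" --pt "0.024 -0.0225 0.045" --pt "0.024 -0.0225 0.06" --pt "0.024 -0.0225 0.065" --pt "0.024 -0.0225 0.065" --pt "0.024 -0.0225 0.065" --pt "0.024 -0.0225 0.065" --roll '[0, 0, 0, 0, 0, 0, 0, 0, 0, 0]'

```text
time_s: 1.77
tool_pos: [0.4218, -0.2586, 0.1625]
ee_rot: [[1.0, -0.001, 0.001], [-0.001, -1.0, -0.001], [0.001, 0.001, -1.0]]
ft_force: [0.2, -1.2, 0.5]
gripper_width: 0.0686
grasp_force: 0.0
```

```bash
python3 - <<'E'
from h import *
print(r.state()["tool_pos"],proj("wrist",[[.4233,-.2539,.136],r.state()["tool_pos"]]))
cv2.imwrite("pics/w1.png",r.camera("wrist")[:,:,::-1])
E
```

```text
[ 0.42183041 -0.25860755  0.16254171] [[268.01710389 250.53664602]
 [276.53510045 275.00764384]]
```

View pics/w1.png

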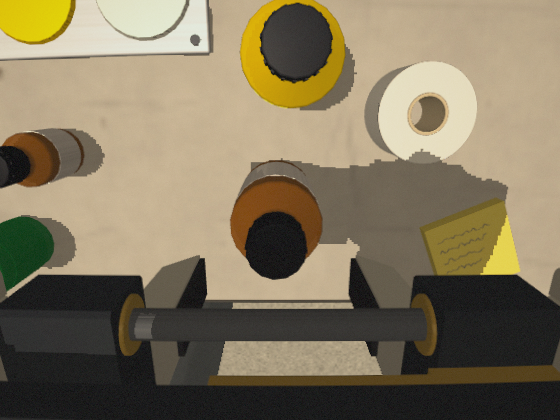

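The cap of a is at about (276,247), centred between the fingertips at (205,265) and (350,265). Next I'll descend and close.

Request:
send_rows --gripper '[0.75, 0.75, 0.75, 0.75, 0.75, 0.75, 0, 0, 0, 0]' --pt "0.001 0 0.012" --pt "0.001 0 0.024" --pt "0.001 0 0.036" --pt "0.001 0 0.048" --pt "0.001 0 0.052" --pt "0.001 0 0.052" --pt "0.001 0 0.052" --pt "0.001 0 0.052" --pt "0.001 0 0.052" --pt "0.001 0 0.052" --roll '[0, 0, 0, 0, 0, 0, 0, 0, 0, 0]' --force 25

```text
time_s: 2.65
tool_pos: [0.4227, -0.2586, 0.1103]
ee_rot: [[1.0, -0.001, 0.001], [-0.001, -1.0, -0.001], [0.001, 0.001, -1.0]]
ft_force: [-0.6, 0.4, -0.0]
gripper_width: 0.047
grasp_force: 0.0
```

Request:
send_rows --gripper '[0, 0, 0, 0, 0, 0, 0, 0, 0, 0]' --pt "0 0 0" --pt "0 0 0" --pt "0 0 -0.01" --pt "0 0 -0.025" --pt "0 0 -0.045" --pt "0 0 -0.07" --pt "0 0 -0.095" --pt "0 0 -0.12" --pt "0 0 -0.14" --pt "0 0 -0.15" --roll '[0, 0, 0, 0, 0, 0, 0, 0, 0, 0]'

```text
time_s: 3.48
tool_pos: [0.4231, -0.2587, 0.2629]
ee_rot: [[1.0, -0.001, 0.003], [-0.001, -1.0, -0.002], [0.003, 0.002, -1.0]]
ft_force: [0.5, -0.8, -2.3]
gripper_width: 0.0334
grasp_force: 25.0
```

Request:
send_rows --gripper '[0, 0, 0, 0, 0, 0, 0, 0, 0, 0]' --pt "0.003 -0.01 0" --pt "0.012 -0.03 0" --pt "0.024 -0.058 0" --pt "0.037 -0.088 0" --pt "0.05 -0.118 0" --pt "0.063 -0.148 0" --pt "0.075 -0.178 0" --pt "0.088 -0.206 0" --pt "0.1 -0.232 0" --pt "0.111 -0.256 0" --roll '[0, 0, 0, 0, 0, 0, 0, 0, 0, 0]'

```text
time_s: 4.32
tool_pos: [0.5329, 0.0005, 0.2581]
ee_rot: [[1.0, 0.001, -0.003], [0.001, -1.0, 0.001], [-0.003, -0.001, -1.0]]
ft_force: [0.3, -0.9, -2.1]
gripper_width: 0.0334
grasp_force: 25.0
```

Request:
send_rows --gripper '[0, 0, 0, 0, 0, 0, 0, 0, 0, 0]' --pt "0.01 -0.024 0" --pt "0.02 -0.046 0" --pt "0.029 -0.066 0" --pt "0.037 -0.084 0" --pt "0.043 -0.099 0" --pt "0.047 -0.11 0" --pt "0.049 -0.116 0" --pt "0.05 -0.119 0" --pt "0.05 -0.119 0" --pt "0.05 -0.119 0" --roll '[0, 0, 0, 0, 0, 0, 0, 0, 0, 0]'

```text
time_s: 5.15
tool_pos: [0.5833, 0.1156, 0.2595]
ee_rot: [[1.0, -0.001, -0.0], [-0.001, -1.0, -0.001], [-0.0, 0.001, -1.0]]
ft_force: [0.8, -0.2, -1.5]
gripper_width: 0.0335
grasp_force: 25.0
```

```bash
python3 - <<'E'
from h import *
print(r.state()["tool_pos"],proj("wrist",[[.5841,.1161,.012],[.5851,.0266,.012],[.5861,-.0633,.012]]))
for n in("wrist","top"):cv2.imwrite(f"pics/{n}2.png",r.camera(n)[:,:,::-1])
E
```

```text
[0.58331916 0.11563903 0.25946317] [[276.37826648 173.86367972]
 [355.62152592 172.92291657]
 [434.29779036 172.16659995]]
```

View pics/wrist2.png

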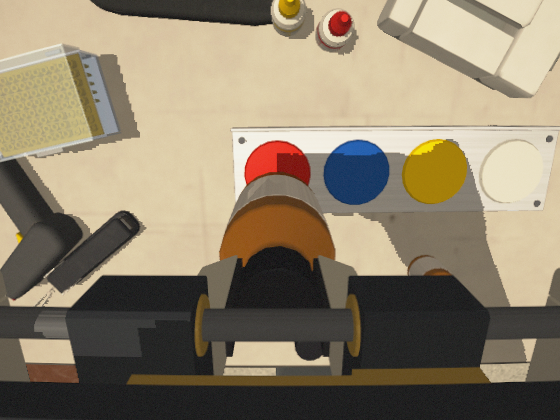

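Red is at about (277,173), blue (357,173) and yellow (434,172), all matching the projections. Bottle a hangs plumb in the gripper, so I'll lower it.

Request:
send_rows --gripper '[0, 0, 0, 0, 0, 0, 0, 0, 0, 0]' --pt "0.001 0 0.01" --pt "0.001 0 0.03" --pt "0.001 0 0.052" --pt "0.001 0 0.074" --pt "0.001 0 0.094" --pt "0.001 0 0.11" --pt "0.001 0 0.12" --pt "0.001 0 0.126" --pt "0.001 0 0.13" --pt "0.001 0 0.132" --roll '[0, 0, 0, 0, 0, 0, 0, 0, 0, 0]'

```text
time_s: 6.08
tool_pos: [0.5848, 0.1165, 0.1277]
ee_rot: [[1.0, -0.001, 0.0], [-0.001, -1.0, 0.0], [0.0, -0.0, -1.0]]
ft_force: [0.8, -0.4, -2.1]
gripper_width: 0.0336
grasp_force: 25.0
```

Request:
send_rows --gripper '[0, 0, 0, 0, 0, 0, 0.2, 0.5, 0.6, 0.6]' --pt "0 0 0.001" --pt "0 0 0.002" --pt "0 0 0.003" --pt "0 0 0.004" --pt "0 0 0.004" --pt "0 0 0.004" --pt "0 0 0.004" --pt "0 0 0.004" --pt "0 0 0.004" --pt "0 0 0.004" --roll '[0, 0, 0, 0, 0, 0, 0, 0, 0, 0]'

```text
time_s: 6.92
tool_pos: [0.5848, 0.1166, 0.124]
ee_rot: [[1.0, -0.001, 0.001], [-0.001, -1.0, 0.0], [0.001, -0.0, -1.0]]
ft_force: [-0.5, -0.5, -0.2]
gripper_width: 0.0485
grasp_force: 0.0
```

Request:
send_rows --gripper '[0.75, 0.75, 0.75, 0.75, 0.75, 0.75, 0.75, 0.75, 0.75, 0.75]' --pt "0 0 -0.01" --pt "0 0 -0.03" --pt "0 0 -0.055" --pt "0 0 -0.075" --pt "-0.03 0.006 -0.075" --pt "-0.065 0.013 -0.075" --pt "-0.1 0.022 -0.07" --pt "-0.13 0.028 -0.055" --pt "-0.15 0.033 -0.04" --pt "-0.157 0.034 -0.03" --roll '[0, 0, 0, 0, 0, 0, 0, 0, 0, 0]'

```text
time_s: 7.75
tool_pos: [0.4241, 0.0814, 0.1536]
ee_rot: [[1.0, -0.001, -0.001], [-0.001, -1.0, -0.002], [-0.001, 0.002, -1.0]]
ft_force: [0.6, 0.0, -0.2]
gripper_width: 0.0691
grasp_force: 0.0
```

```bash
python3 - <<'E'
from h import *
s=r.state();print(s["tool_pos"],s["qd"].round(1),proj("wrist",[[.428,.0832,.112]]))
cv2.imwrite("pics/w3.png",r.camera("wrist")[:,:,::-1])
E
```

```text
[0.42407487 0.08139459 0.15358494] [ -1.8   4.    0.   14.5   3.7 -19.9  -5.5] [[273.47872969 236.45093098]]
```

View pics/w3.png

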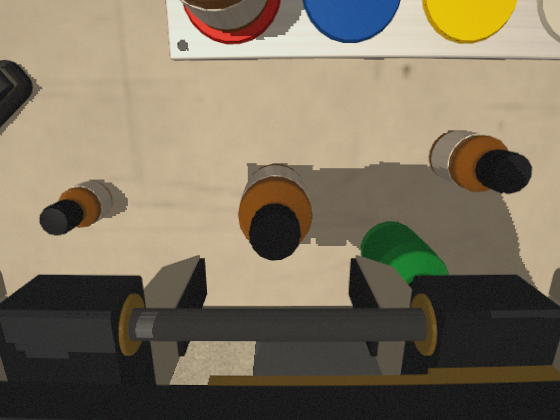

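b's cap is at about (275,232), as predicted and centred, so I'll pick it.

Request:
send_rows --gripper '[0.75, 0.75, 0.75, 0.75, 0.6, 0.4, 0, 0, 0, 0]' --pt "0.001 0 0.015" --pt "0.001 0 0.032" --pt "0.001 0 0.05" --pt "0.001 0 0.062" --pt "0.001 0 0.068" --pt "0.001 0 0.068" --pt "0.001 0 0.068" --pt "0.001 0 0.068" --pt "0.001 0 0.068" --pt "0.001 0 0.068" --roll '[0, 0, 0, 0, 0, 0, 0, 0, 0, 0]'

```text
time_s: 8.63
tool_pos: [0.4291, 0.0828, 0.0864]
ee_rot: [[1.0, -0.001, 0.001], [-0.001, -1.0, 0.0], [0.001, -0.0, -1.0]]
ft_force: [-0.7, -1.0, 0.4]
gripper_width: 0.0338
grasp_force: 0.0
```

Request:
send_rows --gripper '[0, 0, 0, 0, 0, 0, 0, 0, 0, 0]' --pt "0 0 0" --pt "0 0 0" --pt "0 0 0" --pt "0 0 -0.01" --pt "0 0 -0.025" --pt "0 0 -0.05" --pt "0 0 -0.075" --pt "0 0 -0.095" --pt "0 0 -0.105" --pt "0 0 -0.11" --roll '[0, 0, 0, 0, 0, 0, 0, 0, 0, 0]'

```text
time_s: 9.47
tool_pos: [0.429, 0.0827, 0.1971]
ee_rot: [[1.0, -0.001, 0.002], [-0.001, -1.0, 0.0], [0.002, -0.0, -1.0]]
ft_force: [0.5, -0.7, -2.3]
gripper_width: 0.0293
grasp_force: 25.0
```

Request:
send_rows --gripper '[0, 0, 0, 0, 0, 0, 0, 0, 0, 0]' --pt "0.006 0.008 0" --pt "0.022 0.02 0" --pt "0.045 0.034 0" --pt "0.07 0.045 0" --pt "0.095 0.053 0" --pt "0.118 0.057 0" --pt "0.136 0.057 0" --pt "0.149 0.057 0" --pt "0.155 0.057 0" --pt "0.156 0.057 0" --roll '[0, 0, 0, 0, 0, 0, 0, 0, 0, 0]'

```text
time_s: 10.3
tool_pos: [0.5849, 0.0248, 0.194]
ee_rot: [[1.0, -0.001, -0.002], [-0.001, -1.0, -0.0], [-0.002, 0.0, -1.0]]
ft_force: [0.0, 0.5, -1.5]
gripper_width: 0.0295
grasp_force: 25.0
```

Request:
send_rows --gripper '[0, 0, 0, 0, 0, 0, 0, 0, 0, 0]' --pt "0 0 0" --pt "0 0 0.01" --pt "0 0 0.025" --pt "0 0 0.04" --pt "0 0 0.055" --pt "0 0 0.07" --pt "0 0 0.08" --pt "0 0 0.087" --pt "0 0 0.091" --pt "0 0 0.093" --roll '[0, 0, 0, 0, 0, 0, 0, 0, 0, 0]'

```text
time_s: 11.13
tool_pos: [0.5842, 0.0255, 0.1023]
ee_rot: [[1.0, -0.0, -0.0], [-0.0, -1.0, -0.0], [-0.0, 0.0, -1.0]]
ft_force: [-0.6, 0.6, -2.4]
gripper_width: 0.0295
grasp_force: 25.0
```

Request:
send_rows --gripper '[0, 0, 0, 0, 0, 0.2, 0.35, 0.5, 0.55, 0.55]' --pt "0 0 0.001" --pt "0 0 0.002" --pt "0 0 0.003" --pt "0 0 0.0035" --pt "0 0 0.0035" --pt "0 0 0.0035" --pt "0 0 0.0035" --pt "0 0 0.0035" --pt "0 0 0.0035" --pt "0 0 0.0035" --roll '[0, 0, 0, 0, 0, 0, 0, 0, 0, 0]'

```text
time_s: 11.97
tool_pos: [0.5847, 0.0256, 0.0995]
ee_rot: [[1.0, -0.001, 0.001], [-0.001, -1.0, 0.0], [0.001, -0.0, -1.0]]
ft_force: [-0.6, -0.2, -0.7]
gripper_width: 0.047
grasp_force: 0.0
```

Request:
send_rows --gripper '[0.55, 0.55, 0.55, 0.6, 0.75, 0.75, 0.75, 0.75, 0.75, 0.75]' --pt "0 0 -0.01" --pt "0 0 -0.03" --pt "0 0 -0.055" --pt "-0.015 0.015 -0.06" --pt "-0.04 0.03 -0.06" --pt "-0.065 0.05 -0.06" --pt "-0.09 0.07 -0.06" --pt "-0.11 0.083 -0.055" --pt "-0.12 0.09 -0.045" --pt "-0.123 0.093 -0.04" --roll '[0, 0, 0, 0, 0, 0, 0, 0, 0, 0]'

```text
time_s: 12.8
tool_pos: [0.4595, -0.069, 0.1394]
ee_rot: [[1.0, -0.003, -0.001], [-0.003, -1.0, -0.001], [-0.001, 0.001, -1.0]]
ft_force: [-1.2, 0.1, -0.1]
gripper_width: 0.069
grasp_force: 0.0
```

```bash
python3 - <<'E'
from h import *
s=r.state();print(s["tool_pos"],proj("wrist",[[.4607,-.0672,.088]]))
cv2.imwrite("pics/w4.png",r.camera("wrist")[:,:,::-1])
E
```

```text
[ 0.45947454 -0.06895164  0.13940746] [[273.70802146 234.86177392]]
```

View pics/w4.png

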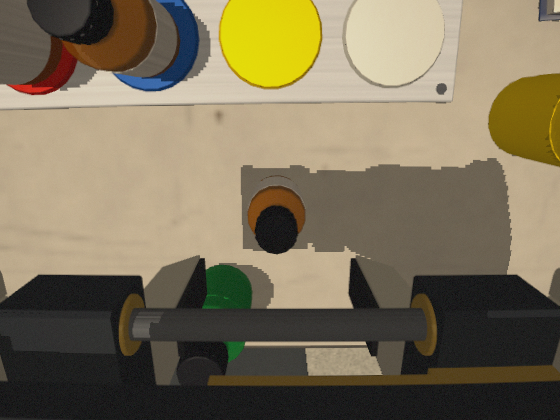

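c's cap is at about (276,229), centred. The green bottle sits behind the left finger and is clear by more than 40 mm in x. Going down.

Request:
send_rows --gripper '[0.75, 0.75, 0.75, 0.65, 0.5, 0.3, 0, 0, 0, 0]' --pt "0.001 0 0.015" --pt "0.001 0 0.032" --pt "0.001 0 0.05" --pt "0.001 0 0.068" --pt "0.001 0 0.0775" --pt "0.001 0 0.0775" --pt "0.001 0 0.0775" --pt "0.001 0 0.0775" --pt "0.001 0 0.0775" --pt "0.001 0 0.0775" --roll '[0, 0, 0, 0, 0, 0, 0, 0, 0, 0]'

```text
time_s: 13.68
tool_pos: [0.4632, -0.0674, 0.0626]
ee_rot: [[1.0, -0.001, 0.002], [-0.001, -1.0, -0.0], [0.002, 0.0, -1.0]]
ft_force: [0.3, -0.1, -0.4]
gripper_width: 0.0267
grasp_force: 0.0
```

Request:
send_rows --gripper '[0, 0, 0, 0, 0, 0, 0, 0, 0, 0]' --pt "0 0 0" --pt "0 0 0" --pt "0 0 0" --pt "0 0 -0.01" --pt "0 0 -0.025" --pt "0 0 -0.05" --pt "0 0 -0.075" --pt "0 0 -0.09" --pt "0 0 -0.098" --pt "0 0 -0.1" --roll '[0, 0, 0, 0, 0, 0, 0, 0, 0, 0]'

```text
time_s: 14.52
tool_pos: [0.4631, -0.0674, 0.1633]
ee_rot: [[1.0, -0.001, 0.002], [-0.001, -1.0, -0.0], [0.002, 0.0, -1.0]]
ft_force: [0.6, -0.7, -1.0]
gripper_width: 0.0251
grasp_force: 25.0
```

Request:
send_rows --gripper '[0, 0, 0, 0, 0, 0, 0, 0, 0, 0]' --pt "0.006 0 0" --pt "0.02 -0.001 0" --pt "0.04 -0.002 0" --pt "0.062 -0.003 0" --pt "0.083 -0.003 0" --pt "0.1 -0.003 0" --pt "0.112 -0.003 0" --pt "0.119 -0.003 0" --pt "0.122 -0.003 0" --pt "0.122 -0.003 0" --roll '[0, 0, 0, 0, 0, 0, 0, 0, 0, 0]'

```text
time_s: 15.35
tool_pos: [0.5843, -0.0643, 0.1606]
ee_rot: [[1.0, -0.0, -0.002], [-0.0, -1.0, 0.0], [-0.002, -0.0, -1.0]]
ft_force: [-0.3, -0.0, -0.5]
gripper_width: 0.0256
grasp_force: 25.0
```

Request:
send_rows --gripper '[0, 0, 0, 0, 0, 0, 0, 0, 0, 0]' --pt "0 0 0" --pt "0 0 0.01" --pt "0 0 0.025" --pt "0 0 0.04" --pt "0 0 0.055" --pt "0 0 0.067" --pt "0 0 0.075" --pt "0 0 0.08" --pt "0 0 0.083" --pt "0 0 0.084" --roll '[0, 0, 0, 0, 0, 0, 0, 0, 0, 0]'

```text
time_s: 16.18
tool_pos: [0.5845, -0.0644, 0.0775]
ee_rot: [[1.0, -0.001, -0.0], [-0.001, -1.0, -0.0], [-0.0, 0.0, -1.0]]
ft_force: [0.6, -0.1, -1.6]
gripper_width: 0.0252
grasp_force: 25.0
```

Request:
send_rows --gripper '[0, 0, 0, 0, 0, 0.2, 0.3, 0.45, 0.5, 0.5]' --pt "0.001 0 0.001" --pt "0.001 0 0.002" --pt "0.001 0 0.003" --pt "0.001 0 0.003" --pt "0.001 0 0.003" --pt "0.001 0 0.003" --pt "0.001 0 0.003" --pt "0.001 0 0.003" --pt "0.001 0 0.003" --pt "0.001 0 0.003" --roll '[0, 0, 0, 0, 0, 0, 0, 0, 0, 0]'

```text
time_s: 17.02
tool_pos: [0.5856, -0.0645, 0.0749]
ee_rot: [[1.0, -0.001, 0.0], [-0.001, -1.0, -0.0], [0.0, 0.0, -1.0]]
ft_force: [0.6, 0.7, -0.4]
gripper_width: 0.0424
grasp_force: 0.0
```

Request:
send_rows --gripper '[0.5, 0.5, 0.5, 0.6, 0.7, 0.7, 0.7, 0.7, 0.7, 0.7]' --pt "0 0 -0.01" --pt "0 0 -0.04" --pt "0 0 -0.075" --pt "-0.012 -0.022 -0.095" --pt "-0.027 -0.05 -0.1" --pt "-0.043 -0.08 -0.1" --pt "-0.06 -0.112 -0.1" --pt "-0.077 -0.145 -0.1" --pt "-0.094 -0.178 -0.1" --pt "-0.11 -0.208 -0.1" --roll '[0, 0, 0, 0, 0, 0, 0, 0, 0, 0]'

```text
time_s: 17.85
tool_pos: [0.4745, 0.1455, 0.1757]
ee_rot: [[1.0, -0.0, 0.001], [-0.0, -1.0, 0.0], [0.001, -0.0, -1.0]]
ft_force: [0.7, 1.0, 0.2]
gripper_width: 0.0645
grasp_force: 0.0
```

Request:
send_rows --gripper '[0.7, 0.7, 0.7, 0.7, 0.7, 0.7, 0.7, 0.7, 0.7, 0.7]' --pt "-0.015 -0.028 0" --pt "-0.03 -0.054 0.01" --pt "-0.042 -0.077 0.025" --pt "-0.05 -0.09 0.04" --pt "-0.0525 -0.096 0.05" --pt "-0.0525 -0.096 0.055" --pt "-0.0525 -0.096 0.055" --pt "-0.0525 -0.096 0.055" --pt "-0.0525 -0.096 0.055" --pt "-0.0525 -0.096 0.055" --roll '[0, 0, 0, 0, 0, 0, 0, 0, 0, 0]'

```text
time_s: 18.68
tool_pos: [0.4242, 0.2389, 0.1204]
ee_rot: [[1.0, -0.003, 0.001], [-0.003, -1.0, 0.0], [0.001, -0.0, -1.0]]
ft_force: [0.1, -0.8, 0.2]
gripper_width: 0.0642
grasp_force: 0.0
```

```bash
python3 - <<'E'
from h import *
s=r.state();print(s["tool_pos"],proj("wrist",[[.422,.2414,.066]]))
cv2.imwrite("pics/w5.png",r.camera("wrist")[:,:,::-1])
E
```

```text
[0.42416798 0.23886966 0.12035768] [[272.68519995 238.46883974]]
```

View pics/w5.png

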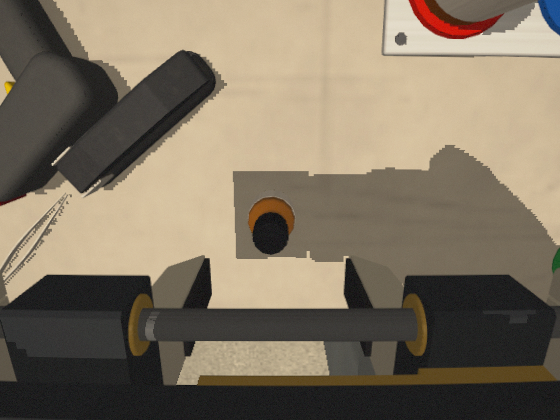

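d's cap is at about (270,233), 4 mm to +y of the finger centre at 277. The stapler is clear of the fingers.

Request:
send_rows --gripper '[0.7, 0.7, 0.7, 0.6, 0.5, 0.3, 0, 0, 0, 0]' --pt "0 -0.004 0.015" --pt "0 -0.004 0.032" --pt "0 -0.004 0.05" --pt "0 -0.004 0.068" --pt "0 -0.004 0.08" --pt "0 -0.004 0.08" --pt "0 -0.004 0.08" --pt "0 -0.004 0.08" --pt "0 -0.004 0.08" --pt "0 -0.004 0.08" --roll '[0, 0, 0, 0, 0, 0, 0, 0, 0, 0]'

```text
time_s: 19.57
tool_pos: [0.4238, 0.2439, 0.0406]
ee_rot: [[1.0, -0.001, 0.001], [-0.001, -1.0, 0.001], [0.001, -0.001, -1.0]]
ft_force: [0.1, -0.3, 0.3]
gripper_width: 0.0224
grasp_force: 0.1
```

Request:
send_rows --gripper '[0, 0, 0, 0, 0, 0, 0, 0, 0, 0]' --pt "0 0 0" --pt "0 0 0" --pt "0 0 0" --pt "0 0 -0.015" --pt "0 0 -0.04" --pt "0 0 -0.07" --pt "0 0 -0.1" --pt "0 0 -0.13" --pt "0 0 -0.15" --pt "0 0 -0.16" --roll '[0, 0, 0, 0, 0, 0, 0, 0, 0, 0]'

```text
time_s: 20.4
tool_pos: [0.424, 0.2444, 0.2027]
ee_rot: [[1.0, -0.001, 0.004], [-0.001, -1.0, 0.002], [0.004, -0.002, -1.0]]
ft_force: [-0.4, 0.2, -0.8]
gripper_width: 0.0213
grasp_force: 25.0
```

Request:
send_rows --gripper '[0, 0, 0, 0, 0, 0, 0, 0, 0, 0]' --pt "0.003 0.01 0" --pt "0.011 0.03 0" --pt "0.022 0.058 0" --pt "0.035 0.088 0" --pt "0.048 0.118 0" --pt "0.061 0.15 0" --pt "0.074 0.182 0" --pt "0.087 0.213 0" --pt "0.1 0.244 0" --pt "0.112 0.273 0" --roll '[0, 0, 0, 0, 0, 0, 0, 0, 0, 0]'

```text
time_s: 21.23
tool_pos: [0.5342, -0.0326, 0.1977]
ee_rot: [[1.0, -0.002, -0.003], [-0.002, -1.0, -0.001], [-0.003, 0.001, -1.0]]
ft_force: [0.8, 0.4, -1.0]
gripper_width: 0.0215
grasp_force: 25.0
```

In the tool's units: -25 degrees / 120 = -0.2083.

Request:
send_rows --gripper '[0, 0, 0, 0, 0, 0, 0, 0, 0, 0]' --pt "0.011 0.026 0" --pt "0.021 0.05 0" --pt "0.03 0.072 0" --pt "0.037 0.091 0" --pt "0.043 0.106 0" --pt "0.047 0.117 0" --pt "0.05 0.123 0" --pt "0.051 0.125 0" --pt "0.051 0.125 0" --pt "0.051 0.125 0" --roll '[-0.0167, -0.05, -0.0833, -0.1167, -0.15, -0.175, -0.2, -0.2083, -0.2083, -0.2083]'

```text
time_s: 22.07
tool_pos: [0.5851, -0.1542, 0.1985]
ee_rot: [[0.907, 0.421, -0.002], [0.421, -0.907, 0.001], [-0.002, -0.001, -1.0]]
ft_force: [-0.1, 0.4, -0.6]
gripper_width: 0.0213
grasp_force: 25.0
```

Request:
send_rows --gripper '[0, 0, 0, 0, 0, 0, 0, 0, 0, 0]' --pt "0.001 0 0.01" --pt "0.001 0 0.03" --pt "0.001 0 0.055" --pt "0.001 0 0.08" --pt "0.001 0 0.1" --pt "0.001 0 0.117" --pt "0.001 0 0.128" --pt "0.001 0 0.135" --pt "0.001 0 0.139" --pt "0.001 0 0.141" --roll '[0, 0, 0, 0, 0, 0, 0, 0, 0, 0]'

```text
time_s: 22.9
tool_pos: [0.587, -0.1538, 0.0586]
ee_rot: [[0.906, 0.422, 0.0], [0.422, -0.906, -0.0], [0.0, 0.0, -1.0]]
ft_force: [0.8, 0.9, -1.0]
gripper_width: 0.0216
grasp_force: 25.0
```

Request:
send_rows --gripper '[0, 0, 0, 0, 0, 0, 0.2, 0.3, 0.45, 0.45]' --pt "0 0 0.001" --pt "0 0 0.002" --pt "0 0 0.003" --pt "0 0 0.004" --pt "0 0 0.004" --pt "0 0 0.004" --pt "0 0 0.004" --pt "0 0 0.004" --pt "0 0 0.004" --pt "0 0 0.004" --roll '[0, 0, 0, 0, 0, 0, 0, 0, 0, 0]'

```text
time_s: 23.73
tool_pos: [0.5869, -0.154, 0.0549]
ee_rot: [[0.907, 0.422, 0.0], [0.422, -0.907, -0.0], [0.0, 0.0, -1.0]]
ft_force: [0.2, -0.2, -0.3]
gripper_width: 0.0365
grasp_force: 0.0
```

Request:
send_rows --gripper '[0.45, 0.45, 0.45, 0.45, 0.45, 0.45, 0.45, 0.45, 0.45, 0.45]' --pt "0 0 -0.01" --pt "0 0 -0.04" --pt "0 0 -0.08" --pt "0 0 -0.12" --pt "0 0 -0.16" --pt "-0.03 0.016 -0.19" --pt "-0.065 0.035 -0.2" --pt "-0.1 0.054 -0.2" --pt "-0.135 0.072 -0.2" --pt "-0.17 0.091 -0.2" --roll '[0, 0, 0, 0, 0, 0, 0, 0, 0, 0]'

```text
time_s: 24.57
tool_pos: [0.4698, -0.3095, 0.2563]
ee_rot: [[0.906, 0.422, 0.002], [0.422, -0.906, -0.001], [0.001, 0.002, -1.0]]
ft_force: [0.5, -0.9, -0.8]
gripper_width: 0.0413
grasp_force: 0.0
```

Request:
send_rows --gripper '[0.45, 0.45, 0.45, 0.45, 0.45, 0.45, 0.45, 0.45, 0.45, 0.45]' --pt "-0.03 0.016 0" --pt "-0.06 0.032 0" --pt "-0.09 0.05 0" --pt "-0.12 0.067 0" --pt "-0.145 0.08 0" --pt "-0.16 0.09 0" --pt "-0.16 0.09 0" --pt "-0.16 0.09 0" --pt "-0.16 0.09 0" --pt "-0.16 0.09 0" --roll '[0, 0, 0, 0, 0, 0, 0, 0, 0, 0]'

```text
time_s: 25.4
tool_pos: [0.3652, -0.4561, 0.2551]
ee_rot: [[0.906, 0.424, 0.001], [0.424, -0.906, 0.0], [0.001, 0.0, -1.0]]
ft_force: [0.4, 0.2, 0.3]
gripper_width: 0.0413
grasp_force: 0.0
```

```bash
python3 - <<'E'
from h import *
im=r.camera("top")[:,:,::-1]
cv2.imwrite("pics/t9.png",cv2.resize(im[130:270,180:380],None,fx=4,fy=4,interpolation=cv2.INTER_CUBIC))
cv2.imwrite("pics/s9.png",r.camera("side")[:,:,::-1])
P=[[.5841,.1161,.148],[.5851,.0266,.124],[.5861,-.0633,.1],[.5871,-.1535,.078]]
print((proj("top",P)-[180,130]+.5)*4-.5)
E
```

```text
[[132.46703559 138.14051125]
 [306.08818799 147.46387895]
 [471.16977713 156.15855816]
 [629.08365495 163.54311598]]
```

View pics/t9.png

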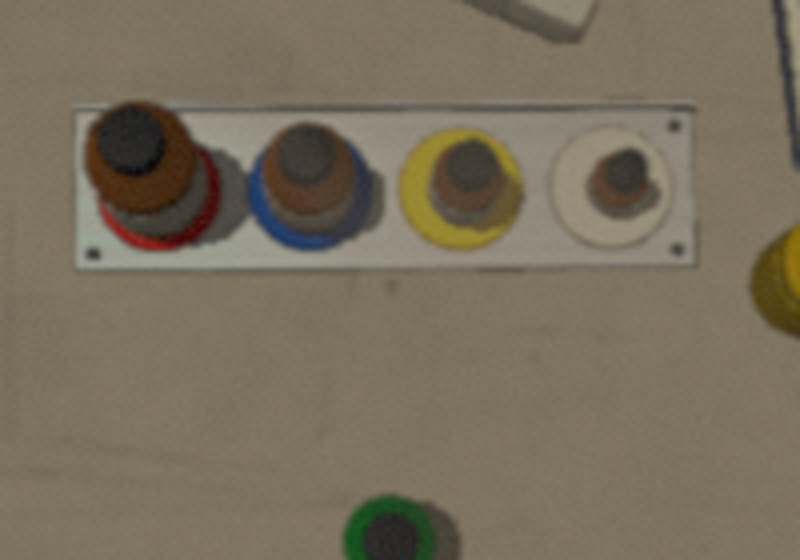

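View pics/s9.png

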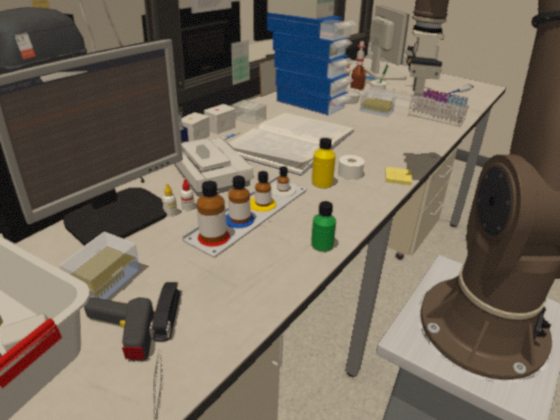

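The caps show at (131,139), (306,149), (471,160) and (628,167), all within 4 enlarged pixels (about 2 mm) of their targets. All four bottles stand upright, and the bystanders haven't moved.

```bash
python3 -c "
from station import r
print(r.finish_job())"
```

```text
the job is handed in; nothing more can be done
None
```

The four bottles stand upright on their pads in size order: a on red, b on blue, c on yellow and d on white, each about 2–3 mm from its pad's centre in the last picture. The stapler and tape were left alone, and the job was handed in at about 25 s; no verdict came back.

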